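# Lock the zero spindle of the master gauge

## Robot

A 6-joint arm with a two-finger parallel gripper is mounted at the origin on the work surface. World frame = base frame: x ahead of the robot, y to its left, z up, the work surface at z = 0. Lengths are in m, angles in degrees, forces in N, time in s.
With the tool pointing down it reaches from about 0.3 to 0.75 m from the base axis. Payload 8.5 kg.
Tool frame: the origin (TCP) lies on the centre line of the jaws, within the pads' length; the fingertips stand 11 mm ahead of it and the grasp point (between the pads) lies 8 mm behind it; z points along the fingers, y is the line along which they close (so a half turn about z gives the same grasp; the last joint's range is limited). The gripper opens to 85 mm and grips with 20 to 120 N. Pads are 22 mm wide; open, the fingers measure 114 mm over their backs; the gripper's body (76 mm by 85 mm) begins 54 mm behind the grasp point. The pads swing forward as they close: fully open they stand 13 mm farther back than shut.
Start: joints at [-88.711, 21.807, 74.336, -0, 83.858, -12.336], TCP at [0.13, -0.535, 0.242] pointing down, gripper open.
Joint ranges: [-178.18, 178.18], [-50.72, 133.34], [12.68, 142.11], [-81.47, 261.47], [9.98, 163.14], [-165.26, 165.26]. Speed limits (degrees/s): [136.94, 136.94, 180, 180, 180, 180].

## Interface

Orientations are given as a 3x3 rotation matrix whose columns are the frame's x, y, z axes.
In Python, from rig import env, vision, probe_bus gives the robot as it stands (env), with the cameras (vision) and the readings (probe_bus).
- The arm moves only by the shell command python3 nudge.py 'ROWS' [FORCE]. ROWS is a JSON list of rows, 1 to 10 of them, each an object with the fields tx, ty, tz (the shift in shares of the most that a row can go, 1 being 50 mm), yaw (a turn about the tool's z in shares of 360 degrees (1.0 is 360 degrees)), jaw (the finger opening in m); a field left out counts as zero (the opening has to be given); each row shifts and turns the commanded pose from where the row before left it, along the tool's axes as they then stand; what a row does not reach is not made up. A row lasts 1/10 s, in which the tool goes at most 0.05 m and 8.59 degrees, less where a joint would pass 70% of its speed; a pose out of reach is approached as far as the arm can. The fingers move at their own pace and stop on an object; FORCE is the grip in N (left out, the last holds). Time passes only in rows, so rows that do not move let the fingers close. It prints the time, the measured TCP pose, the force, the opening and the grip force at its end. Input that does not fit is refused with a message, and nothing moves.
- probe_bus.observe(): the state, without advancing time (a new reading comes with each control period).
- vision.get_image(name): name is "side" or "top"; returns a dict with "pixels" (384x512x3 uint8, red, green, blue), "K" (3x3 intrinsics, pixels), "distortion" ([k1, k2, p1, p2, k3] as OpenCV has them; the pictures are not rectified), "extrinsics" (4x4, takes a point from world to camera coordinates). Camera axes: x right, y down, z forward; pixel columns grow to the right and rows downward; lengths in m; the calibration is good to about 2 mm. A picture is of the moment at which its call begins. There is no depth.
- env.close_job(): hands the job in; it is judged then, once.
The state is a dict: "time_s": time; "q": joint angles; "qvel": joint speeds; "joint_efforts": joint torques, N m; "position": TCP position; "tool_rot": TCP orientation; "ft_force": force on the tool from outside, world axes, zero at the start; "wrist_torque": the same for the moment, N m; "grip_width": finger opening in m; "gripper_force": force on a finger pad.
Only numpy, scipy, OpenCV 4.12 (cv2) and the standard library are available. Lean on these libraries where they do the work, as an engineer would, in place of code of your own. Each camera call takes 0.05 s, during which the arm holds its last target. There are 200 camera calls.

## Task

Lock the zero of the master gauge lying face up: pick up the loose blue-jawed holding key, lay it in the gauge's trough and push it home past the sprung ball until it clicks and its jaws hold the square spindle head still. Leaving the key there, swing the brass locknut's lever clockwise (seen from above) until it is hard against its stop, then let go. The red pointer must stay on its mark all the while, and everything else on the shelf is to be left where it stands.

Things in the scene. Friction and masses are not known exactly. Their poses are not given: they have to be found in the camera images.
- gauge: Fixed chrome gauge, a disc of 170 mm diameter lying face up, 16 mm tall (rim 20 mm). Origin: on the table under the spindle axis; z up; +x points from the axis to the thick black mark on the white face, where the red pointer lies. The trough for the key stands on its -x side.
- head_top (a point): On the spindle axis, on top of the dark steel square spindle head: 40 x 40 mm, z 21 to 43 mm, sides parallel to the gauge's x and y. Below it the red pointer (z 17 to 21 mm), above it the brass hexagonal locknut, 46 mm across flats (z 45 to 67 mm), then thread up to z 78 mm.
- trough (a point): Middle of the floor of the open-topped aluminium trough, which runs along the gauge's x. Floor at z 24 mm, from gauge x -147 to -33 mm. Side walls from x -141 to -96 mm, 26 mm apart, up to z 40 mm; above them lips flare outwards to z 49 mm, and the -x mouth flares too, to x -154 mm.
- ball_seat (a point): Tip of the sprung brass ball (16 mm diameter) that looks out of the trough's +y wall at gauge x -116 mm, z 31 mm, standing about 6 mm into the trough. The key's bosses pass it with about 5 to 10 N of push.
- key_home (a point): Where the key's origin is when home, with the same axes as the gauge: on the spindle axis, z 24 mm. To get there, set the key on the trough floor 48 to 55 mm short of home (towards the gauge's -x), where the fork drops between trough and locknut, then push along +x. 2 mm past home the fork's bridge meets the spindle head.
- spindle (a joint): Turn of the spindle and its red pointer (rad, anticlockwise from above positive); 0 = pointer on the mark, where it starts. It turns more easily (0.15 N m) than the locknut turns on it (0.55 N m): unless the key holds it, it is dragged round with the locknut.
- locknut (a joint): Turn of the locknut relative to the spindle (rad), growing clockwise seen from above. Starts loose between 0 and 0.4; tight against its stop at 1.6. With the spindle on its mark the lever points at 2.18 rad minus this value, anticlockwise from the gauge's +x.
- lever_pin (a point): Centre of the top of the black upright round pin (18 mm diameter, 46 mm tall, top at z 106 mm) at the end of the locknut's dark steel lever, 85 mm from the spindle axis. The lever itself lies at z 52 to 62 mm.
- key: Loose holding key, 199 mm long, 0.25 kg, 14 mm thick, lying flat on the table. Origin: underside, midway between the jaws; +x points out of the open jaws, z up. Blue fork: jaws 41.4 mm apart, 66 mm wide overall, reaching to x 17 mm, joined by a bridge at x -22 to -38 mm. Centre of mass about x = -90 mm.
- key_bosses (a point): Top of the key's dark steel shank (14 mm wide, 14 mm thick) 116 mm behind its origin, midway between two round bosses, 24 mm wide, at x -102.5 and -129.5 mm; the ball clicks in between them.
- key_grip (a point): Middle of the top of the key's yellow grip block, 161 mm behind the key's origin; the block is 42 mm long (x -140 to -182 mm), 24 mm wide, and 30 mm tall from the key's underside.
- swirl_a: Bystander: green plastic swirl core, 44 mm diameter, 70 mm tall, standing.
- swirl_b: Bystander: second green swirl core, same size.
- manifold: Bystander: brass five-way manifold, about 140 x 90 mm, 78 mm tall, heavy, beyond the gauge.
- discs: Bystander: white ceramic disc-core pair, 64 mm diameter, 25 mm tall.
- screwdriver: Bystander: screwdriver lying to the right.

How it is judged (in metres and radians):
On the way, in this order (a step that is already met when the one before it is completed fails the run):
1. the key is home in the trough, clicked in, with its jaws round the spindle head (x of key in the frame of gauge between -0.006 and 0.006 m and y of key in the frame of gauge between -0.004 and 0.004 m and z of key in the frame of gauge between 0.02 and 0.028 m and angle between the x axis of key and the x axis of gauge, either way round below 0.1 rad), for 0.2 s.
2. the locknut is turned tight with the key still home (all of step 1 and value of joint locknut above 1.5 rad), for 0.2 s.
At the end, for the whole second after the job is handed in: The key lies at rest home in the trough (its origin within 6 mm along, 4 mm across and 4 mm in height of home, aligned within 0.1 rad), the locknut has been turned to at least 1.5 rad of its 1.6, and the pointer is within 0.15 rad of its mark (all of step 2 and value of joint spindle between -0.15 and 0.15 rad and linear speed of key below 0.02 m/s); the robot touches nothing.
It fails at once if the red pointer is moved more than 0.25 rad off its mark (value of joint spindle above 0.25 rad or value of joint spindle below -0.25 rad).
It fails at once if a bystander is moved more than 30 mm (distance of any of swirl_a, swirl_b, manifold, discs, screwdriver from where it was at the start of the episode above 0.03 m).
It also fails if it takes over 58 s, if anything falls off the work surface, if the arm or the gripper's body presses on something with over 40 N, if the wrist force passes 120 N, or if a joint passes its speed limit or range.

## Working session

There is one attempt and no reset: what is moved stays moved. The work goes in short steps, Python scripts to look and compute and a shell command to move; the robot and the scene stay as the last step left them, time stands still between calls to the robot, and variables do not carry over. Pictures are saved under pics/ and viewed, at most 10 in all, crops included, and the job is handed in when it is done.

```bash
ls; mkdir -p pics
python3 - <<'E'
from rig import env, vision, probe_bus
import cv2,pickle
for n in("top","side"):
    im=vision.get_image(n); pickle.dump(im,open(f"pics/{n}0.pkl","wb"))
    cv2.imwrite(f"pics/{n}0.png",cv2.resize(im["pixels"][:,:,::-1],(800,600),interpolation=cv2.INTER_CUBIC))
    print(im["K"],im["distortion"],im["extrinsics"])
o=probe_bus.observe();print(o["position"],o["tool_rot"],o["time_s"])
E
```

```text
nudge.py
pics
rig.py
[[473.56481146   0.         256.26594719]
 [  0.         473.56481146 192.74895209]
 [  0.           0.           1.        ]] [-0.01722137  0.          0.          0.          0.        ] [[-2.88859415e-02 -9.99581863e-01 -1.30416052e-03 -2.41483087e-02]
 [-9.79249806e-01  2.85601541e-02 -2.00634333e-01  5.81548462e-01]
 [ 2.00587688e-01 -4.51841268e-03 -9.79665332e-01  1.64219934e+00]
 [ 0.00000000e+00  0.00000000e+00  0.00000000e+00  1.00000000e+00]]
[[365.13999382   0.         259.01978151]
 [  0.         365.13999382 195.48415379]
 [  0.           0.           1.        ]] [0.01416972 0.         0.         0.         0.        ] [[-0.97034107 -0.241695    0.00466253  0.55897344]
 [-0.16075434  0.63074094 -0.75916001  0.20262054]
 [ 0.18054433 -0.73739365 -0.65088735  1.0520033 ]
 [ 0.          0.          0.          1.        ]]
[ 0.12955076 -0.5342839   0.24178883] [[ 9.71866222e-01  2.35533532e-01 -3.05784913e-05]
 [ 2.35533376e-01 -9.71865410e-01  1.28556685e-03]
 [ 2.73075923e-04 -1.25660125e-03 -9.99999173e-01]] 0.1
```

View pics/top0.png

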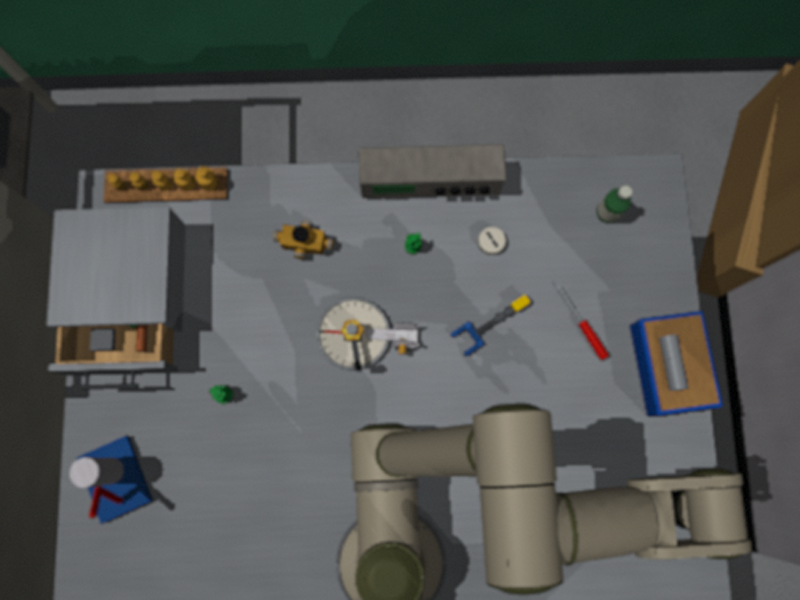

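View pics/side0.png

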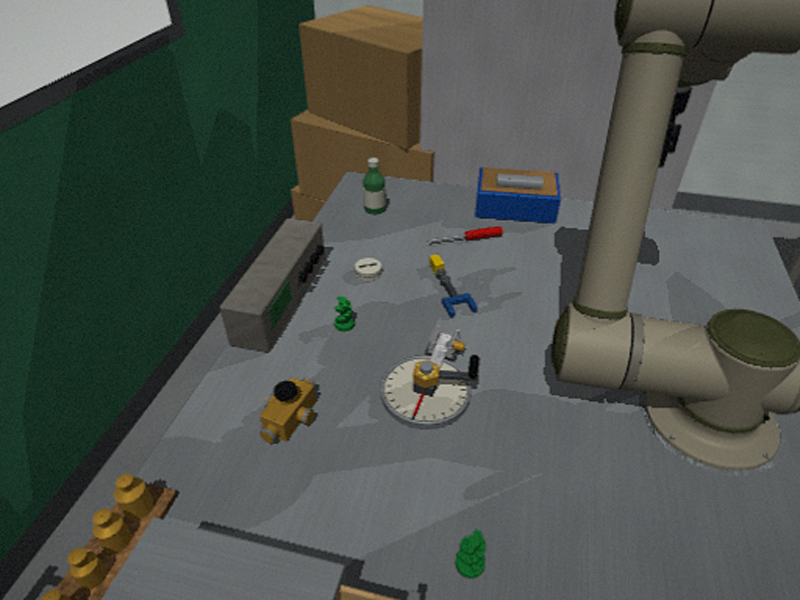

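The top view shows the gauge at (355,333), with its pointer to the left and the trough to the right at (405,337). The key's fork is at (468,338) and its yellow grip at (521,303). In the side view the gauge is at (426,390), the lever pin at (474,366), the fork at (459,304) and the grip at (437,263). Next I'll enlarge both.

Run:
```python
import cv2,pickle
for n,(u0,v0,w,h) in {"top":(195,175,160,75),"side":(235,150,90,125)}.items():
    p=pickle.load(open(f"pics/{n}0.pkl","rb"))["pixels"][v0:v0+h,u0:u0+w,::-1]
    s=5 if n=="top" else 4.8
    cv2.imwrite(f"pics/{n}0c.png",cv2.convertScaleAbs(cv2.resize(p,None,fx=s,fy=s,interpolation=cv2.INTER_CUBIC),alpha=1.4))
```

```text
(no output)
```

View pics/top0c.png

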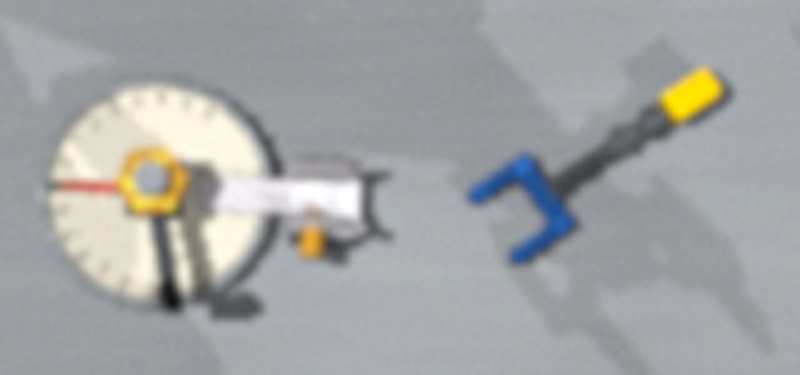

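View pics/side0c.png

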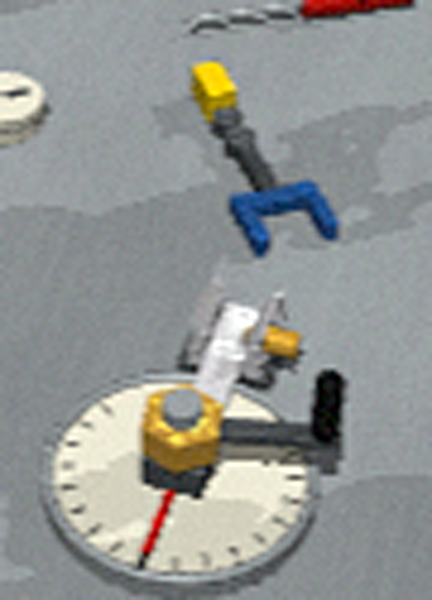

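```bash
cat > h.py <<'E'
import numpy as np,cv2,pickle
from scipy.optimize import least_squares
def proj(im,P):
    E=im["extrinsics"];r=cv2.Rodrigues(E[:3,:3])[0]
    return cv2.projectPoints(np.float64(P).reshape(-1,1,3),r,E[:3,3],im["K"],im["distortion"])[0][:,0]
def T(p,L):
    c,s=np.cos(p[3]),np.sin(p[3]);return np.float64(L)@np.array([[c,s,0],[-s,c,0],[0,0,1]])+p[:3]
def box(a,b):return np.array([[x,y,z] for x in(a[0],b[0]) for y in(a[1],b[1]) for z in(a[2],b[2])])
FORK=[box((-.038,-.033,0),(-.022,.033,.014)),box((-.038,.0207,0),(.017,.033,.014)),box((-.038,-.033,0),(.017,-.0207,.014))]
GRIP=[box((-.182,-.012,0),(-.14,.012,.03))]
def cen(im,p,boxes):
    m=np.zeros((384*4,512*4),np.uint8)
    for b in boxes:
        h=cv2.convexHull(((proj(im,T(p,b))+.5)*4*16).astype(np.int32));cv2.fillConvexPoly(m,h,1,shift=4)
    v,u=np.nonzero(m);return np.array([u.mean(),v.mean()])/4-.375
def hsv(im):return cv2.cvtColor(im["pixels"],cv2.COLOR_RGB2HSV)
def blob(im,lo,hi,near,r=30):
    m=cv2.inRange(hsv(im),lo,hi);k=np.zeros_like(m);cv2.circle(k,tuple(int(x) for x in near),r,255,-1)
    v,u=np.nonzero(m&k);return np.array([u.mean(),v.mean()]),len(u),np.c_[u,v]
BLUE=((100,120,30),(125,255,255));YEL=((24,150,90),(34,255,255));RED=((0,150,60),(5,255,255))
def fitkey(ims,p0,r=30,fixz=None):
    obs=[]
    for im in ims:
        obs.append([blob(im,*BLUE,proj(im,T(p0,[[-.01,0,.01]]))[0],r)[0],blob(im,*YEL,proj(im,T(p0,[[-.16,0,.02]]))[0],r)[0]])
    def f(p):return np.concatenate([cen(im,p,b)-o for im,ob in zip(ims,obs) for b,o in zip((FORK,GRIP),ob)])
    s=least_squares(f,p0,diff_step=1e-2,x_scale=[.01,.01,.01,.1]);return s.x,f(s.x)
def load():return [pickle.load(open(f"pics/{n}0.pkl","rb")) for n in("top","side")]
TOPC=lambda x,y:np.array([(x+.5)/5-.5+195,(y+.5)/5-.5+175])
SIDC=lambda x,y:np.array([(x+.5)/4.8-.5+235,(y+.5)/4.8-.5+150])
def tri(ims,px):
    f=lambda P:np.concatenate([proj(im,P)[0]-q for im,q in zip(ims,px)])
    s=least_squares(f,[.45,-.1,.03]);return s.x,f(s.x)
E
python3 - <<'E'
from h import *
np.set_printoptions(precision=4,suppress=True)
ims=load()
for n,a,b in [("thread",(152,178),(185,404)),("pin",(170,300),(329,378)),("face",(160,194),(183,476)),("grip",(693,95),(213,82)),("ptip",(60,186),(148,552)),("forkbr",(548,192),(275,195))]:
    print(n,*tri(ims,[TOPC(*a),SIDC(*b)]))
g=tri(ims,[TOPC(693,95),SIDC(213,82)])[0];f=tri(ims,[TOPC(548,192),SIDC(275,195)])[0]
d=f-g;yaw=np.arctan2(d[1],d[0]);p0=np.array([*(f[:2]+.03*np.array([np.cos(yaw),np.sin(yaw)])),0,yaw])
print(p0,*fitkey(ims,p0))
for im,c in zip(ims,[TOPC(90,186),SIDC(155,530)]):
    x,n,uv=blob(im,*RED,c,14);print("red",x,n,uv.min(0),uv.max(0))
E
```

```text
thread [0.5174 0.0714 0.0724] [ 0.0065  0.1938 -0.1503 -0.0442]
pin [0.4321 0.0583 0.1018] [ 0.0294 -1.263   0.9773  0.2873]
face [0.5168 0.0699 0.0062] [ 0.0027  0.1039 -0.0808 -0.0237]
grip [ 0.5782 -0.324   0.0187] [-0.0122 -0.2023  0.2001  0.0588]
ptip [0.5225 0.1421 0.0178] [ 0.0065  0.2088 -0.1545 -0.0454]
forkbr [ 0.5098 -0.2152  0.005 ] [ 0.0045  0.1981 -0.1835 -0.054 ]
[ 0.4938 -0.1898  0.      2.1318] [ 0.4945 -0.1867 -0.0024  2.1177] [ 0.0028  0.2457  0.3128  0.0903 -0.0894 -0.0941 -0.1138  0.6628]h.py:19: RuntimeWarning: Mean of empty slice.
  v,u=np.nonzero(m&k);return np.array([u.mean(),v.mean()]),len(u),np.c_[u,v]
  ret = ret.dtype.type(ret / rcount)
Traceback (most recent call last):
ValueError: zero-size array to reduction operation minimum which has no identity
```

Run:
```python
from h import *
np.set_printoptions(precision=4,suppress=True)
ims=load()
for i,(im,c) in enumerate(zip(ims,[TOPC(90,186),SIDC(155,530)])):
    h=hsv(im);m=(((h[...,0]<9)|(h[...,0]>170))&(h[...,1]>110)).astype(np.uint8)
    k=np.zeros_like(m);cv2.circle(k,tuple(int(x) for x in c),13,1,-1);v,u=np.nonzero(m&k)
    vx,vy,x,y=cv2.fitLine(np.float32(np.c_[u,v]),cv2.DIST_L2,0,.01,.01).ravel()
    # back-project line ends to z=.021 via solving
    E=im["extrinsics"];P=[]
    for t in(-8,8):
        q=np.array([x+t*vx,y+t*vy]);s=least_squares(lambda p:proj(im,[[p[0],p[1],.019]])[0]-q,[.5,.1]);P.append(s.x)
    d=P[1]-P[0];d*=np.sign(d[1]);yaw=np.arctan2(d[1],d[0]);n=np.array([-np.sin(yaw),np.cos(yaw)])
    a=np.array([.517,.0705]);print(len(u),np.degrees(yaw),"axis offset across",n@(P[0]-a))
def at(im,q,z):return least_squares(lambda p:proj(im,[[p[0],p[1],z]])[0]-q,[.5,.1]).x
a=at(ims[0],TOPC(152,178),.078);print("thread top@78",a,at(ims[1],SIDC(185,404),.078))
print("face@18",at(ims[0],TOPC(161,194),.018),at(ims[1],SIDC(183,476),.018))
print("mouth flare",at(ims[0],TOPC(388,176),.045),at(ims[0],TOPC(390,238),.045))
print("trough wall top end", at(ims[0],TOPC(300,193),.024))
print("pin",at(ims[0],TOPC(170,296),.106),at(ims[1],SIDC(329,376),.106))
p,_=fitkey(ims,np.array([.4945,-.187,0,2.1177]));print(p)
from rig import env, vision, probe_bus
o=probe_bus.observe();R=np.array(o["tool_rot"]);print(R.T@(T(p,[[-.167,0,0]])[0]+[0,0,.1]-o["position"]))
```

```text
9 88.33998524794414 axis offset across -0.0033080721459562016
29 84.99318121374128 axis offset across -1.2874904282433245e-05
thread top@78 [0.5171 0.0711] [0.516  0.0766]
face@18 [0.5152 0.0685] [0.5147 0.08  ]
mouth flare [ 0.5192 -0.0965] [ 0.4743 -0.0964]
trough wall top end [ 0.5121 -0.0329]
pin [0.43   0.0582] [0.4349 0.0604]
[ 0.4947 -0.1855  0.      2.1145]
[ 0.4872 -0.0935  0.142 ]
```

Careful with the scale: shifts go in shares of 50 mm and turns go in shares of 360 degrees. That gives: 0.045 m is 0.9, 0.04 m is 0.8.

```bash
python3 nudge.py '[{"tx": 0.8, "ty": -0.2, "jaw": 0.05}, {"tx": 0.9, "ty": -0.2, "jaw": 0.05}, {"tx": 0.9, "ty": -0.2, "jaw": 0.05}, {"tx": 0.9, "ty": -0.2, "jaw": 0.05}, {"tx": 0.9, "ty": -0.2, "jaw": 0.05}, {"tx": 0.9, "ty": -0.2, "jaw": 0.05}, {"tx": 0.9, "ty": -0.2, "jaw": 0.05}, {"tx": 0.9, "ty": -0.2, "jaw": 0.05}, {"tx": 0.9, "ty": -0.2, "jaw": 0.05}, {"tx": 0.9, "ty": -0.2, "jaw": 0.05}]' 110; python3 nudge.py '[{"tz": 0.2, "yaw": -0.0236, "jaw": 0.05}, {"tz": 0.2, "yaw": -0.0236, "jaw": 0.05}, {"tz": 0.2, "yaw": -0.0236, "jaw": 0.05}, {"tz": 0.2, "yaw": -0.0236, "jaw": 0.05}, {"tz": 0.2, "yaw": -0.0236, "jaw": 0.05}, {"tz": 0.2, "yaw": -0.0236, "jaw": 0.05}, {"tz": 0.2, "yaw": -0.0236, "jaw": 0.05}, {"tz": 0.2, "yaw": -0.0236, "jaw": 0.05}, {"tz": 0.2, "yaw": -0.0236, "jaw": 0.05}, {"tz": 0.2, "yaw": -0.0236, "jaw": 0.05}]'; python3 nudge.py '[{"yaw": -0.0222, "jaw": 0.05}, {"yaw": -0.0222, "jaw": 0.05}, {"yaw": -0.0167, "jaw": 0.05}, {"jaw": 0.05}]'
cat > go.py <<'E'
import sys;from h import *;from rig import env, vision, probe_bus
np.set_printoptions(precision=4,suppress=True)
def rep(xy,z,toolx_deg):
    o=probe_bus.observe();R=np.array(o["tool_rot"]);d=R.T@(np.array([*xy,z])-o["position"])
    a=np.degrees(np.arctan2(R[1,0],R[0,0]));t=-((toolx_deg-a+180)%360-180)
    print("pos",np.array(o["position"]),"toolx",a,"tool delta",d,"turn",t,"q6",o["q"][5],"F",np.array(o["ft_force"]),"t",o["time_s"])
E
python3 -c "
from go import *
p=np.array([.4947,-.186,0,2.116]);rep(T(p,[[-.167,0,0]])[0][:2],.017,np.degrees(p[3]))"
```

```text
time_s: 1.1
position: [0.54, -0.3312, 0.242]
tool_rot: [[0.972, 0.236, -0.001], [0.236, -0.972, 0.0], [-0.0, -0.001, -1.0]]
ft_force: [0.7, -0.7, -0.4]
grip_width: 0.0499
gripper_force: 0.0
time_s: 2.1
position: [0.5383, -0.3323, 0.1415]
tool_rot: [[-0.156, 0.988, -0.001], [0.988, 0.156, 0.001], [0.001, -0.001, -1.0]]
ft_force: [0.6, -0.3, 0.3]
grip_width: 0.0503
gripper_force: 0.0
time_s: 2.5
position: [0.5384, -0.3324, 0.1419]
tool_rot: [[-0.51, 0.86, -0.001], [0.86, 0.51, 0.001], [0.001, -0.0, -1.0]]
ft_force: [-0.8, -0.6, 0.1]
grip_width: 0.0501
gripper_force: 0.0
pos [ 0.5384 -0.3324  0.1419] toolx 120.67126393456529 tool delta [-0.0189  0.0388  0.1249] turn -0.5666055151169189 q6 -73.0651811057233 F [-0.8346 -0.5709  0.0865] t 2.5
```

To row units: 0.03 m is 0.6, 0.02 m is 0.4, -0.5 degrees / 360 = -0.0014.

```bash
python3 nudge.py '[{"tx": -0.2, "ty": 0.4, "jaw": 0.055}, {"tx": -0.18, "ty": 0.38, "yaw": -0.0014, "jaw": 0.055}, {"tz": 0.6, "jaw": 0.055}, {"tz": 0.6, "jaw": 0.055}, {"tz": 0.6, "jaw": 0.055}, {"tz": 0.4, "jaw": 0.055}, {"tz": 0.2, "jaw": 0.055}, {"tz": 0.08, "jaw": 0.055}, {"jaw": 0.055}]' 40;  python3 - <<'E'
from go import *
import cv2
p=np.array([.4947,-.186,0,2.116]);rep(T(p,[[-.167,0,0]])[0][:2],.017,np.degrees(p[3]))
ims=[vision.get_image(n) for n in("top","side")]
a=cv2.resize(ims[0]["pixels"][170:250,270:370,::-1],(400,320),interpolation=cv2.INTER_CUBIC);b=cv2.resize(ims[1]["pixels"][140:220,235:335,::-1],(400,320),interpolation=cv2.INTER_CUBIC)
cv2.imwrite("pics/g1.png",cv2.convertScaleAbs(np.hstack([a,b]),alpha=1.4))
E
```

```text
time_s: 3.4
position: [0.5819, -0.3291, 0.0186]
tool_rot: [[-0.516, 0.857, 0.0], [0.857, 0.516, -0.0], [-0.0, 0.0, -1.0]]
ft_force: [-0.8, -0.2, -0.2]
grip_width: 0.0551
gripper_force: 0.0
pos [ 0.5819 -0.3291  0.0186] toolx 121.07047551594589 tool delta [ 0.0006 -0.0003  0.0016] turn -0.16739393373632083 q6 -70.68657177677143 F [-0.7905 -0.1916 -0.1528] t 3.4
```

View pics/g1.png

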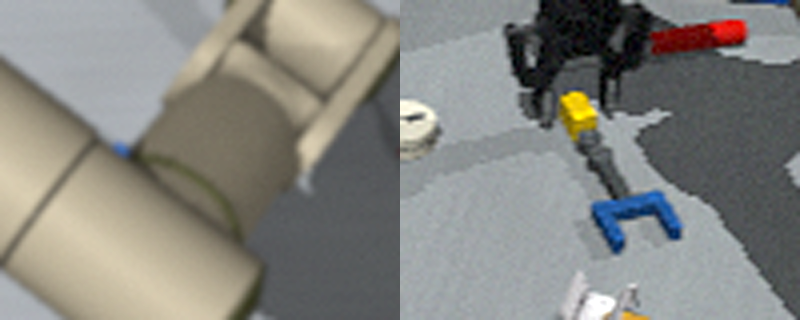

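The top view is blocked by the arm. In the side view the yellow block at (577,115) sits between the two fingertips at (543,120) and (612,105). Closing the gripper now.

To row units: 0.001 m is 0.02.

```bash
python3 nudge.py '[{"tz": 0.02, "jaw": 0.03}, {"jaw": 0.015}, {"jaw": 0.015}, {"jaw": 0.015}, {"jaw": 0.015}, {"jaw": 0.015}]' 110; python3 nudge.py '[{"tz": -0.2, "jaw": 0.015}, {"tz": -0.6, "jaw": 0.015}, {"tz": -0.6, "jaw": 0.015}, {"tz": -0.6, "jaw": 0.015}, {"jaw": 0.015}, {"jaw": 0.015}]'
python3 - <<'E'
from go import *
im=vision.get_image("side");o=probe_bus.observe()
pickle.dump(im,open("pics/s1.pkl","wb"))
R=np.array(o["tool_rot"]);yaw=np.arctan2(R[1,0],R[0,0])
p0=np.array([*(np.array(o["position"])+R@[.167,0,.017]),yaw]);print(p0)
for n,b,c,q in(("fork",FORK,BLUE,[-.01,0,.01]),("grip",GRIP,YEL,[-.16,0,.02])):
    print(n,cen(im,p0,b),blob(im,*c,proj(im,T(p0,[q]))[0],25)[:2])
m=cv2.resize(im["pixels"][120:220,235:335,::-1],(600,600),interpolation=cv2.INTER_CUBIC)
cv2.imwrite("pics/g2.png",cv2.convertScaleAbs(m,alpha=1.4))
E
```

```text
time_s: 4.1
position: [0.582, -0.3292, 0.0183]
tool_rot: [[-0.517, 0.856, 0.001], [0.856, 0.517, -0.001], [-0.001, 0.0, -1.0]]
ft_force: [-1.3, 0.8, 5.7]
grip_width: 0.0218
gripper_force: 108.5
time_s: 4.7
position: [0.5816, -0.3288, 0.1172]
tool_rot: [[-0.517, 0.856, 0.0], [0.856, 0.517, -0.0], [-0.0, 0.0, -1.0]]
ft_force: [-0.2, -0.3, -4.3]
grip_width: 0.0218
gripper_force: 108.2
[ 0.4948 -0.1856  0.0994  2.114 ]
fork [294.9855 170.2521] (array([295.0284, 171.1193]), 176)
grip [280.4378 145.5065] (array([281.1818, 145.9848]), 66)
```

View pics/g2.png

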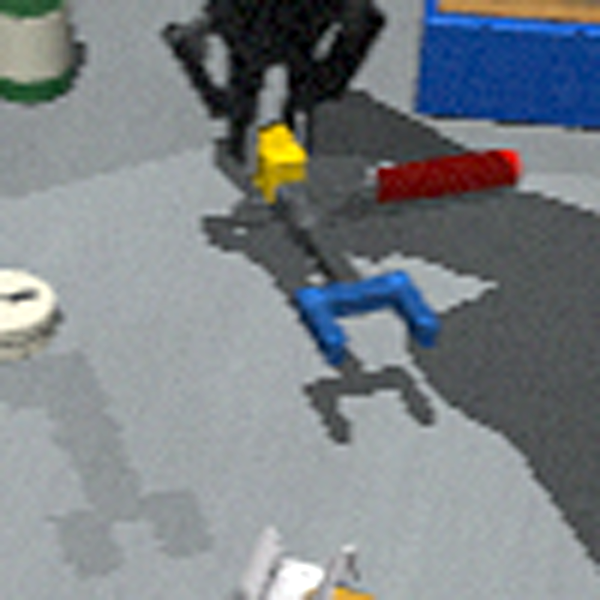

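The key is held level, with its fork at (370,315) and grip at (280,165), and the projected model agrees to under 1 px. Next I'll refine the gauge pose with a model overlay.

```bash
cat > ov.py <<'E'
from h import *
def overlay(im,g,u0,v0,w,h,s,key=None):
    a=cv2.convertScaleAbs(cv2.resize(im["pixels"][v0:v0+h,u0:u0+w,::-1],None,fx=s,fy=s,interpolation=cv2.INTER_CUBIC),alpha=1.3)
    def pl(P,c,closed=False,p=g):
        q=((proj(im,T(p,P))-[u0,v0]+.5)*s).astype(np.int32);cv2.polylines(a,[q],closed,c,1,cv2.LINE_AA)
    t=np.linspace(0,2*np.pi,60)
    pl(np.c_[.085*np.cos(t),.085*np.sin(t),0*t+.02],(255,0,255),True)
    t6=np.arange(6)*np.pi/3;pl(np.c_[.006*np.cos(t),.006*np.sin(t),0*t+.078],(255,0,0),True)
    pl([[0,0,.021],[.075,0,.021]],(0,255,0))
    for y in(-.013,.013):pl([[-.141,y,.04],[-.096,y,.04]],(0,0,255));pl([[-.147,y,.024],[-.033,y,.024]],(0,255,255))
    if key is not None:
        for b in FORK+GRIP:pl(b[[1,3,7,5]],(255,255,0),True,key)
    return a
E
python3 - <<'E'
from ov import *
t,s=load();g=np.array([.516,.073,0,np.radians(85)])
a=overlay(t,g,200,187,75,52,5.6);b=overlay(s,g,242,200,65,80,5.8)
H=max(len(a),len(b));pad=lambda m:cv2.copyMakeBorder(m,0,H-len(m),0,0,0)
cv2.imwrite("pics/ov1.png",np.hstack([pad(a),pad(b)]))
E
```

```text
(no output)
```

View pics/ov1.png

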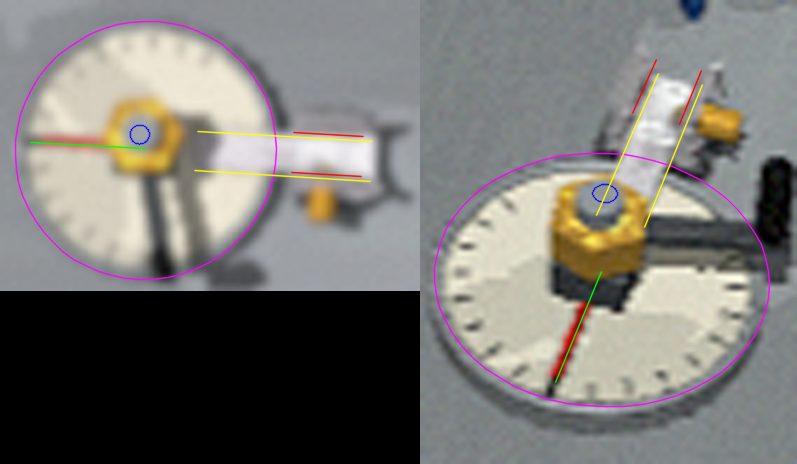

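To row units: 8 degrees / 360 = 0.0222.

```bash
python3 nudge.py '[{"yaw": 0.0222, "jaw": 0.015}, {"yaw": 0.0222, "jaw": 0.015}, {"yaw": 0.0222, "jaw": 0.015}, {"yaw": 0.0222, "jaw": 0.015}, {"yaw": 0.0111, "jaw": 0.015}, {"jaw": 0.015}]' 110;  python3 -c "
from go import *
rep((.4975,-.1462),.092,85)"
```

```text
time_s: 5.35
position: [0.5811, -0.3286, 0.1153]
tool_rot: [[0.086, 0.996, -0.003], [0.996, -0.086, 0.002], [0.002, -0.003, -1.0]]
ft_force: [0.3, 0.6, -3.1]
grip_width: 0.0221
gripper_force: 108.1
pos [ 0.5811 -0.3286  0.1153] toolx 85.09326978638035 tool delta [ 0.1745 -0.0988  0.024 ] turn 0.09326978638034689 q6 -34.71159235055756 F [ 0.2631  0.6046 -3.1062] t 5.35
```

To row units: 0.03 m is 0.6, -0.02 m is -0.4.

```bash
python3 nudge.py '[{"tx": 0.4, "ty": -0.4, "jaw": 0.015}, {"tx": 0.6, "ty": -0.4, "jaw": 0.015}, {"tx": 0.6, "ty": -0.4, "jaw": 0.015}, {"tx": 0.6, "ty": -0.4, "jaw": 0.015}, {"tx": 0.6, "ty": -0.38, "tz": 0.2, "jaw": 0.015}, {"tx": 0.4, "tz": 0.2, "jaw": 0.015}, {"tx": 0.29, "tz": 0.08, "jaw": 0.015}, {"jaw": 0.015}, {"jaw": 0.015}]';  python3 - <<'E'
from ov import *
from go import *
rep((.4975,-.1462),.062,85)
o=probe_bus.observe();R=np.array(o["tool_rot"]);k=np.array([*(np.array(o["position"])+R@[.167,0,.018]),np.arctan2(R[1,0],R[0,0])])
g=np.array([.5165,.0715,0,np.radians(85)])
t,s=vision.get_image("top"),vision.get_image("side");pickle.dump((t,s),open("pics/h.pkl","wb"))
for im in(t,s):print("fork pred",cen(im,k,FORK),"seen",blob(im,*BLUE,proj(im,T(k,[[-.01,0,.01]]))[0],20)[:2],"grip",cen(im,k,GRIP),)
a=overlay(t,g,200,187,75,60,5.6,k);b=overlay(s,g,242,185,65,90,5.8,k)
H=max(len(a),len(b));pad=lambda m:cv2.copyMakeBorder(m,0,H-len(m),0,0,0)
cv2.imwrite("pics/ov2.png",np.hstack([pad(a),pad(b)]))
E
```

```text
time_s: 6.25
position: [0.4984, -0.1471, 0.0933]
tool_rot: [[0.084, 0.996, 0.0], [0.996, -0.084, -0.0], [-0.0, 0.0, -1.0]]
ft_force: [-0.6, -0.3, -2.4]
grip_width: 0.0219
gripper_force: 108.4
pos [ 0.4984 -0.1471  0.0933] toolx 85.19267396234962 tool delta [ 0.0009 -0.001   0.0313] turn 0.19267396234960188 q6 -24.69411330971544 F [-0.6423 -0.2826 -2.4349] t 6.25
fork pred [244.289 211.271] seen (array([244.3925, 211.4579]), 107) grip [285.75  213.115]
fork pred [280.1817 215.6321] seen (array([279.8465, 216.6419]), 215) grip [292.7454 184.8268]
```

View pics/ov2.png

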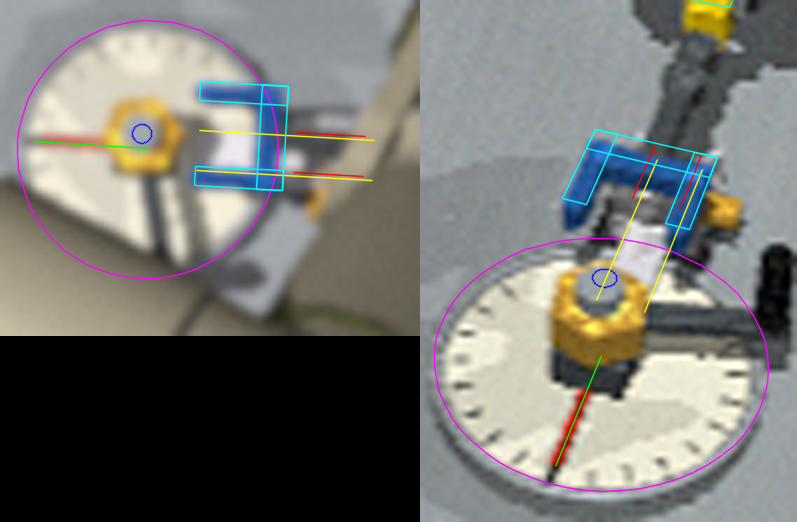

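The key sits over the trough in both views. The thread overlay matches, at (142,133) in the top panel and (602,284) in the side panel once the key's own residual is applied. Now lowering it.

To row units: 0.01 m is 0.2, 0.005 m is 0.1.

```bash
python3 nudge.py '[{"tx": 0.01, "ty": -0.01, "tz": 0.2, "jaw": 0.015}, {"tz": 0.2, "jaw": 0.015}, {"tz": 0.2, "jaw": 0.015}, {"tz": 0.1, "jaw": 0.015}, {"tz": 0.06, "jaw": 0.015}, {"jaw": 0.015}]'; python3 nudge.py '[{"tz": 0.08, "jaw": 0.015}, {"tz": 0.06, "jaw": 0.015}, {"tz": 0.04, "jaw": 0.015}, {"jaw": 0.015}]';python3 -c "
from go import *
rep((.4975,-.1462),.042,85)"
```

```text
time_s: 6.95
position: [0.4974, -0.1461, 0.0549]
tool_rot: [[0.085, 0.996, -0.001], [0.996, -0.085, 0.0], [0.0, -0.001, -1.0]]
ft_force: [-0.1, 0.6, -2.6]
grip_width: 0.022
gripper_force: 108.4
time_s: 7.35
position: [0.4977, -0.1462, 0.0463]
tool_rot: [[0.085, 0.996, 0.001], [0.996, -0.085, -0.0], [-0.0, 0.001, -1.0]]
ft_force: [3.7, 0.1, -3.0]
grip_width: 0.0219
gripper_force: 108.4
pos [ 0.4977 -0.1462  0.0463] toolx 85.10717633968167 tool delta [ 0.     -0.0002  0.0043] turn 0.10717633968167206 q6 -24.58576236105664 F [ 3.7282  0.0814 -3.0407] t 7.35
```

To row units: 0.002 m is 0.04, 0.001 m is 0.02.

```bash
python3 nudge.py '[{"ty": 0.02, "jaw": 0.015}, {"tz": 0.04, "jaw": 0.015}, {"tz": 0.02, "jaw": 0.015}, {"jaw": 0.015}]';python3 nudge.py '[{"tz": 0.02, "jaw": 0.015}, {"jaw": 0.015}]';python3 -c "
from go import *
rep((.4975,-.1462),.042,85)"
```

```text
time_s: 7.75
position: [0.4983, -0.1461, 0.0431]
tool_rot: [[0.085, 0.996, -0.0], [0.996, -0.085, 0.0], [0.0, -0.0, -1.0]]
ft_force: [0.9, 0.4, -3.5]
grip_width: 0.0219
gripper_force: 108.4
time_s: 7.95
position: [0.4984, -0.1462, 0.0423]
tool_rot: [[0.085, 0.996, -0.0], [0.996, -0.085, 0.0], [0.0, -0.0, -1.0]]
ft_force: [0.4, -1.1, -1.2]
grip_width: 0.0219
gripper_force: 108.6
pos [ 0.4984 -0.1462  0.0423] toolx 85.1330629810532 tool delta [-0.0001 -0.0009  0.0003] turn 0.13306298105320025 q6 -24.557330063200244 F [ 0.4455 -1.0743 -1.1795] t 7.95
```

To row units: 0.004 m is 0.08.

```bash
python3 nudge.py '[{"tx": 0.08, "jaw": 0.015}, {"tx": 0.08, "jaw": 0.015}, {"tx": 0.08, "jaw": 0.015}, {"tx": 0.08, "jaw": 0.015}, {"tx": 0.08, "jaw": 0.015}, {"jaw": 0.015}]';python3 nudge.py '[{"tx": 0.08, "jaw": 0.015}, {"tx": 0.08, "jaw": 0.015}, {"tx": 0.08, "jaw": 0.015}, {"jaw": 0.015}]'; python3 nudge.py '[{"tx": 0.08, "jaw": 0.015}, {"tx": 0.08, "jaw": 0.015}, {"jaw": 0.015}]'
```

```text
time_s: 8.55
position: [0.5002, -0.1256, 0.0423]
tool_rot: [[0.085, 0.996, 0.0], [0.996, -0.085, 0.0], [0.0, 0.0, -1.0]]
ft_force: [-0.7, 0.5, -2.3]
grip_width: 0.0219
gripper_force: 108.5
time_s: 8.95
position: [0.502, -0.1143, 0.0427]
tool_rot: [[0.085, 0.996, 0.002], [0.996, -0.085, -0.0], [-0.0, 0.002, -1.0]]
ft_force: [4.8, 0.7, -1.0]
grip_width: 0.0217
gripper_force: 108.6
time_s: 9.25
position: [0.5022, -0.1057, 0.0424]
tool_rot: [[0.086, 0.996, 0.001], [0.996, -0.086, 0.001], [0.001, 0.001, -1.0]]
ft_force: [4.6, 3.8, -1.7]
grip_width: 0.0218
gripper_force: 108.5
```

To row units: 0.003 m is 0.06.

```bash
python3 nudge.py '[{"tx": 0.06, "jaw": 0.015}, {"tx": 0.06, "jaw": 0.015}, {"jaw": 0.015}]';python3 nudge.py '[{"tx": 0.06, "jaw": 0.015}, {"tx": 0.04, "jaw": 0.015}, {"jaw": 0.015}]'; python3 nudge.py '[{"tx": 0.02, "jaw": 0.015}, {"jaw": 0.015}]'
```

```text
time_s: 9.55
position: [0.5022, -0.0996, 0.0423]
tool_rot: [[0.085, 0.996, -0.001], [0.996, -0.085, 0.001], [0.001, -0.001, -1.0]]
ft_force: [3.3, 4.9, -0.0]
grip_width: 0.0219
gripper_force: 108.6
time_s: 9.85
position: [0.5028, -0.0956, 0.0424]
tool_rot: [[0.085, 0.996, -0.0], [0.996, -0.085, -0.001], [-0.001, -0.0, -1.0]]
ft_force: [2.5, -2.4, -0.3]
grip_width: 0.0221
gripper_force: 108.7
time_s: 10.05
position: [0.5029, -0.0951, 0.0424]
tool_rot: [[0.085, 0.996, 0.0], [0.996, -0.085, -0.001], [-0.001, 0.0, -1.0]]
ft_force: [0.3, -4.9, -0.4]
grip_width: 0.0221
gripper_force: 108.7
```

To row units: -0.001 m is -0.02.

```bash
python3 nudge.py '[{"tx": -0.02, "jaw": 0.015}, {"jaw": 0.03}, {"jaw": 0.04}, {"jaw": 0.04}]'; python3 nudge.py '[{"tz": -0.2, "jaw": 0.04}, {"tz": -0.6, "jaw": 0.04}, {"tz": -0.6, "jaw": 0.04}, {"tz": -0.6, "jaw": 0.04}, {"tz": -0.4, "jaw": 0.04}, {"tx": -0.6, "jaw": 0.03}, {"tx": -0.8, "jaw": 0.0}, {"tx": -0.8, "jaw": 0.0}, {"jaw": 0}]'
python3 - <<'E'
from ov import *
from go import *
g=np.array([.517,.0712,0,np.radians(85)])
t,s=vision.get_image("top"),vision.get_image("side");pickle.dump((t,s),open("pics/h2.pkl","wb"))
k=g+[0,0,.024,0]
for im in(t,s):
  for b,c,q in((FORK,BLUE,[-.01,0,.01]),(GRIP,YEL,[-.16,0,.02])):
    try:print("pred",cen(im,k,b),"seen",blob(im,*c,proj(im,T(k,[q]))[0],20)[:2])
    except Exception as e:print(e)
a=overlay(t,g,200,187,90,60,4.8,k);b=overlay(s,g,242,180,60,95,5.8,k)
H=max(len(a),len(b));pad=lambda m:cv2.copyMakeBorder(m,0,H-len(m),0,0,0)
cv2.imwrite("pics/ov3.png",np.hstack([pad(a),pad(b)]))
rep((.43,.06),.16,85)
E
```

```text
time_s: 10.45
position: [0.5024, -0.0951, 0.0422]
tool_rot: [[0.085, 0.996, -0.001], [0.996, -0.085, 0.0], [0.0, -0.001, -1.0]]
ft_force: [0.2, 1.0, -0.4]
grip_width: 0.0403
gripper_force: 0.0
time_s: 11.35
position: [0.4931, -0.2089, 0.163]
tool_rot: [[0.089, 0.996, 0.001], [0.996, -0.089, -0.002], [-0.001, 0.001, -1.0]]
ft_force: [-0.2, 0.1, -0.5]
grip_width: 0.0001
gripper_force: 0.0
pred [230.3047 212.7359] seen (array([232.1404, 214.0351]), 57)
pred [270.4234 214.6712] seen (array([269.4737, 213.9868]), 76)
pred [274.4775 239.6181] seen (array([274.6667, 246.2754]), 69)
pred [287.6948 206.7286] seen (array([286.7294, 206.6   ]), 85)
pos [ 0.4931 -0.2054  0.1627] toolx 85.0382791613158 tool delta [ 0.2589 -0.0858  0.0028] turn 0.038279161315813326 q6 -30.367997262952137 F [-0.3593  0.5303  0.0108] t 11.45
```

View pics/ov3.png

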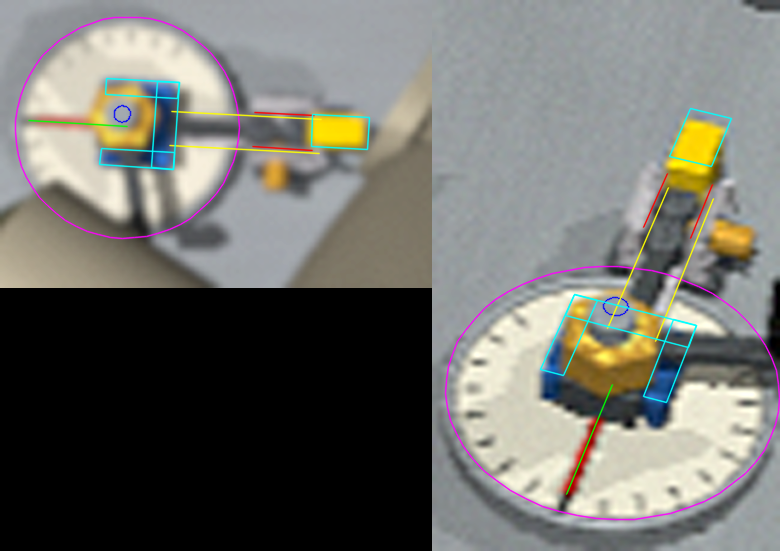

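The key is home. Its jaws straddle the head at (550,375) and (658,400) in the side panel, the grip is at (695,140), and the pointer is still on its mark. Now to the lever pin.

To row units: 0.045 m is 0.9, 0.03 m is 0.6, -8.5 degrees / 360 = -0.0236.

```bash
python3 nudge.py '[{"tx": 0.6, "ty": -0.2, "jaw": 0.05}, {"tx": 0.9, "ty": -0.3, "jaw": 0.05}, {"tx": 0.9, "ty": -0.3, "jaw": 0.05}, {"tx": 0.9, "ty": -0.3, "jaw": 0.05}, {"tx": 0.9, "ty": -0.3, "jaw": 0.05}, {"tx": 0.9, "ty": -0.28, "jaw": 0.05}, {"yaw": -0.0236, "jaw": 0.05}, {"yaw": -0.0236, "jaw": 0.05}, {"yaw": -0.0236, "jaw": 0.05}, {"yaw": -0.0236, "jaw": 0.05}]' 25; python3 nudge.py '[{"yaw": -0.0236, "jaw": 0.05}, {"yaw": -0.0236, "jaw": 0.05}, {"yaw": -0.0236, "jaw": 0.05}, {"yaw": -0.0236, "jaw": 0.05}, {"yaw": -0.0236, "jaw": 0.05}, {"yaw": -0.0236, "jaw": 0.05}, {"yaw": -0.0236, "jaw": 0.05}, {"yaw": -0.0236, "jaw": 0.05}, {"jaw": 0.05}]'
python3 - <<'E'
from ov import *
from go import *
s=vision.get_image("side");pickle.dump(s,open("pics/h3.pkl","wb"))
g=np.array([.517,.0712,0,np.radians(85)])
# black pin in the picture before: predicted pin pixels for lever angles
h2=pickle.load(open("pics/h2.pkl","rb"))[1]
for n in(.3,.35,.4):
    a=2.18-n;P=[.085*np.cos(a),.085*np.sin(a)];print(n,T(g,[[*P,.1]]),proj(h2,T(g,[[*P,.106],[*P,.06]])).ravel())
v,u=np.nonzero((h2["pixels"].max(2)<45)[200:250,295:320]);print("dark",u.mean()+295,v.min()+200,v.max()+200,u.min()+295,u.max()+295,len(u))
rep((.432,.059),.086,188)
E
```

```text
time_s: 12.45
position: [0.4307, 0.0575, 0.1627]
tool_rot: [[-0.494, 0.87, 0.0], [0.87, 0.494, 0.0], [0.0, 0.0, -1.0]]
ft_force: [-0.5, 0.1, 0.3]
grip_width: 0.0498
gripper_force: 0.0
time_s: 13.35
position: [0.4308, 0.0572, 0.1627]
tool_rot: [[-0.992, -0.127, 0.0], [-0.127, 0.992, 0.0], [-0.0, 0.0, -1.0]]
ft_force: [0.5, 0.7, 0.8]
grip_width: 0.0499
gripper_force: 0.0
0.3 [[0.4341 0.0525 0.1   ]] [303.8681 226.0124 302.5212 237.2647]
0.35 [[0.4333 0.0567 0.1   ]] [303.9384 227.0988 302.5855 238.355 ]
0.4 [[0.4326 0.0609 0.1   ]] [303.9326 228.1879 302.5758 239.4478]
dark 302.3440860215054 227 243 295 306 93
pos [0.4309 0.057  0.1626] toolx -172.9803624148494 tool delta [-0.0013  0.0018  0.0766] turn -0.9803624148494237 q6 -105.17165067668232 F [-0.1964  0.0357  0.612 ] t 13.4
```

Careful with the scale: shifts go in shares of 50 mm and turns go in shares of 360 degrees. That gives: 0.02 m is 0.4, 0.015 m is 0.3.

```bash
python3 nudge.py '[{"tx": -0.04, "ty": 0.02, "tz": 0.4, "jaw": 0.05}, {"tz": 0.4, "jaw": 0.05}, {"tz": 0.3, "jaw": 0.05}, {"tz": 0.2, "jaw": 0.05}, {"tz": 0.16, "jaw": 0.05}, {"tz": 0.06, "jaw": 0.05}, {"jaw": 0.05}]' 25;  python3 - <<'E'
from ov import *
from go import *
s=vision.get_image("side")
rep((.433,.0585),.086,188)
a=cv2.resize(s["pixels"][170:270,235:345,::-1],None,fx=5.5,fy=5.5,interpolation=cv2.INTER_CUBIC)
cv2.imwrite("pics/p1.png",cv2.convertScaleAbs(a,alpha=1.4))
E
```

```text
time_s: 14.1
position: [0.4333, 0.0575, 0.0864]
tool_rot: [[-0.992, -0.123, -0.0], [-0.123, 0.992, 0.0], [0.0, 0.0, -1.0]]
ft_force: [1.0, 0.4, -0.1]
grip_width: 0.0499
gripper_force: 0.0
pos [0.4335 0.0575 0.0866] toolx -172.90579610903507 tool delta [0.0003 0.0011 0.0006] turn -0.9057961090350091 q6 -105.13378230004217 F [ 0.3837 -0.6361  0.0655] t 14.15
```

View pics/p1.png

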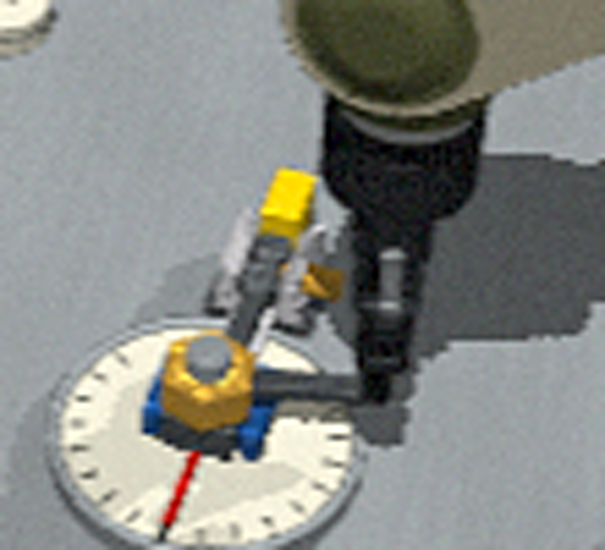

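The fingers straddle the pin at the lever end (380,385). The key's grip is at (290,200) and the pointer is on its mark. Closing lightly.

```bash
python3 nudge.py '[{"jaw": 0.03}, {"jaw": 0.015}, {"jaw": 0.01}, {"jaw": 0.01}, {"jaw": 0.01}]' 30; python3 -c "
from go import *
rep((.433,.0585),.086,188)
o=probe_bus.observe();p=np.array(o['position']);g=np.array([.517,.0712]);d=p[:2]-g;print(np.hypot(*d),np.degrees(np.arctan2(d[1],d[0])))"
```

```text
time_s: 14.65
position: [0.4333, 0.0575, 0.0867]
tool_rot: [[-0.992, -0.124, 0.001], [-0.124, 0.992, 0.0], [-0.001, 0.0, -1.0]]
ft_force: [-1.3, 3.1, 5.9]
grip_width: 0.0171
gripper_force: 29.3
pos [0.4333 0.0575 0.0867] toolx -172.8792958102742 tool delta [0.0002 0.001  0.0007] turn -0.8792958102742432 q6 -105.16851759223225 F [-1.3328  3.0747  5.8987] t 14.65
0.0847725465854153 -170.73083126838037
```

To row units: 0.0059 m is 0.118, -0.0002 m is -0.004, 4 degrees / 360 = 0.0111.

```bash
python3 nudge.py '[{"ty": 0.06, "jaw": 0.01}, {"tx": -0.004, "ty": 0.118, "yaw": 0.0111, "jaw": 0.01}, {"tx": -0.004, "ty": 0.118, "yaw": 0.0111, "jaw": 0.01}, {"tx": -0.004, "ty": 0.118, "yaw": 0.0111, "jaw": 0.01}, {"jaw": 0.01}]'
cat > st.py <<'E'
from go import *
o=probe_bus.observe();p=np.array(o['position']);g=np.array([.517,.0712]);d=p[:2]-g;R=np.array(o['tool_rot']);print("r",np.hypot(*d),"ang",np.degrees(np.arctan2(d[1],d[0]))%360,"toolx",np.degrees(np.arctan2(R[1,0],R[0,0]))%360,"Ftool",R.T@o['ft_force'])
E
python3 st.py
```

```text
time_s: 15.15
position: [0.4318, 0.0777, 0.0867]
tool_rot: [[-0.996, 0.087, -0.002], [0.087, 0.996, -0.002], [0.001, -0.002, -1.0]]
ft_force: [-7.4, -5.7, 10.0]
grip_width: 0.017
gripper_force: 29.9
r 0.08546468101507719 ang 175.6484633252544 toolx 175.02866827953292 Ftool [ 6.8851 -6.315  -9.9427]
```

To row units: 0.0059 m is 0.118, -0.001 m is -0.02, 4 degrees / 360 = 0.0111.

```bash
python3 nudge.py '[{"tx": -0.006, "ty": 0.118, "tz": -0.02, "yaw": 0.0111, "jaw": 0.01}, {"tx": -0.004, "ty": 0.118, "yaw": 0.0111, "jaw": 0.01}, {"tx": -0.004, "ty": 0.118, "yaw": 0.0111, "jaw": 0.01}, {"tx": -0.004, "ty": 0.118, "yaw": 0.0111, "jaw": 0.01}, {"tx": -0.004, "ty": 0.118, "yaw": 0.0111, "jaw": 0.01}, {"jaw": 0.01}]';python3 st.py
```

```text
time_s: 15.75
position: [0.438, 0.1065, 0.0869]
tool_rot: [[-0.906, 0.422, -0.006], [0.422, 0.907, -0.001], [0.005, -0.003, -1.0]]
ft_force: [-7.5, -2.0, 4.8]
grip_width: 0.017
gripper_force: 30.7
r 0.08651693835284832 ang 155.92767279928873 toolx 155.02740411661145 Ftool [ 6.0186 -5.0098 -4.7267]
```

To row units: 0.0059 m is 0.118, -0.0002 m is -0.004, 4 degrees / 360 = 0.0111.

```bash
python3 nudge.py '[{"tx": -0.004, "ty": 0.118, "yaw": 0.0111, "jaw": 0.01}, {"tx": -0.004, "ty": 0.118, "yaw": 0.0111, "jaw": 0.01}, {"tx": -0.004, "ty": 0.118, "yaw": 0.0111, "jaw": 0.01}, {"tx": -0.004, "ty": 0.118, "yaw": 0.0111, "jaw": 0.01}, {"jaw": 0.01}]';python3 st.py
```

```text
time_s: 16.25
position: [0.4499, 0.1269, 0.0869]
tool_rot: [[-0.755, 0.656, -0.007], [0.656, 0.755, 0.001], [0.006, -0.005, -1.0]]
ft_force: [-12.9, 2.9, 7.9]
grip_width: 0.0169
gripper_force: 31.1
r 0.08724344199138612 ang 140.29042844117672 toolx 139.0155185987277 Ftool [11.6299 -6.305  -7.8117]
```

To row units: 0.0059 m is 0.118, 0.001 m is 0.02, 4 degrees / 360 = 0.0111.

```bash
python3 nudge.py '[{"tx": 0.02, "ty": 0.118, "yaw": 0.0111, "jaw": 0.01}, {"tx": 0.012, "ty": 0.118, "yaw": 0.0111, "jaw": 0.01}, {"tx": 0.006, "ty": 0.118, "yaw": 0.0111, "jaw": 0.01}, {"jaw": 0.01}]';python3 st.py
```

```text
time_s: 16.65
position: [0.4624, 0.1401, 0.0868]
tool_rot: [[-0.602, 0.799, -0.005], [0.799, 0.602, -0.001], [0.002, -0.004, -1.0]]
ft_force: [-7.0, -0.2, 3.6]
grip_width: 0.0167
gripper_force: 30.6
r 0.08795766066210148 ang 128.4061605394115 toolx 127.00691692637307 Ftool [ 4.0944 -5.7409 -3.5433]
```

To row units: 0.0059 m is 0.118, 0.0045 m is 0.09, 4 degrees / 360 = 0.0111.

```bash
python3 nudge.py '[{"ty": 0.118, "yaw": 0.0111, "jaw": 0.01}, {"ty": 0.09, "yaw": 0.0083, "jaw": 0.01}, {"jaw": 0.01}]';python3 st.py; python3 nudge.py '[{"ty": 0.06, "yaw": 0.0056, "jaw": 0.01}, {"jaw": 0.01}]';python3 st.py
```

```text
time_s: 16.95
position: [0.4706, 0.1462, 0.0869]
tool_rot: [[-0.5, 0.866, -0.005], [0.866, 0.5, -0.0], [0.002, -0.004, -1.0]]
ft_force: [-7.8, 1.3, 4.2]
grip_width: 0.0166
gripper_force: 30.7
r 0.08821470390616644 ang 121.70656476060584 toolx 120.02643042154541 Ftool [ 5.03   -6.1686 -4.1179]
time_s: 17.15
position: [0.473, 0.1477, 0.0869]
tool_rot: [[-0.47, 0.882, -0.005], [0.882, 0.47, -0.0], [0.002, -0.005, -1.0]]
ft_force: [-8.7, 0.2, 4.2]
grip_width: 0.017
gripper_force: 30.7
r 0.08825666241456057 ang 119.92008154640999 toolx 118.05841155728538 Ftool [ 4.2874 -7.5695 -4.1729]
```

To row units: 0.002 m is 0.04, 1.5 degrees / 360 = 0.0042.

```bash
python3 nudge.py '[{"ty": 0.04, "yaw": 0.0042, "jaw": 0.01}, {"jaw": 0.01}]';python3 st.py; python3 nudge.py '[{"ty": 0.04, "yaw": 0.0042, "jaw": 0.01}, {"jaw": 0.01}]';python3 st.py
```

```text
time_s: 17.35
position: [0.4746, 0.1487, 0.0869]
tool_rot: [[-0.447, 0.894, -0.005], [0.894, 0.447, -0.0], [0.002, -0.005, -1.0]]
ft_force: [-8.9, -0.1, 4.6]
grip_width: 0.0166
gripper_force: 30.8
r 0.08828611894618708 ang 118.66917004340604 toolx 116.57417428805931 Ftool [ 3.8971 -8.013  -4.5362]
time_s: 17.55
position: [0.4765, 0.1496, 0.0869]
tool_rot: [[-0.424, 0.906, -0.005], [0.906, 0.424, 0.0], [0.002, -0.005, -1.0]]
ft_force: [-9.6, 1.2, 4.0]
grip_width: 0.0172
gripper_force: 30.8
r 0.08829454109439097 ang 117.3297128779643 toolx 115.0716700312631 Ftool [ 5.1505 -8.2116 -3.9871]
```

To row units: 0.002 m is 0.04, 1.5 degrees / 360 = 0.0042.

```bash
python3 nudge.py '[{"ty": 0.04, "yaw": 0.0042, "jaw": 0.01}, {"jaw": 0.01}]' >/dev/null;python3 st.py; python3 nudge.py '[{"ty": 0.04, "yaw": 0.0042, "jaw": 0.01}, {"jaw": 0.01}]'>/dev/null;python3 st.py
```

```text
r 0.08835710990282347 ang 115.99019761246545 toolx 113.57873757867527 Ftool [ 5.3339 -7.0158 -3.8345]
r 0.08835582621157155 ang 114.64390728095854 toolx 112.07891881770345 Ftool [ 5.039  -6.8194 -3.6262]
```

```bash
cat > ptr.py <<'E'
from go import *
def ptr(im):
    h=hsv(im);m=(((h[...,0]<9)|(h[...,0]>170))&(h[...,1]>110)).astype(np.uint8);k=np.zeros_like(m)
    c=SIDC(155,530);cv2.circle(k,tuple(int(x) for x in c),13,1,-1);v,u=np.nonzero(m&k)
    P=np.array([least_squares(lambda p:proj(im,[[p[0],p[1],.021]])[0]-q,[.5,.1]).x for q in np.c_[u,v].astype(float)])
    vx,vy,x,y=cv2.fitLine(np.float32(P),cv2.DIST_L2,0,1e-4,.01).ravel();return len(u),np.degrees(np.arctan2(vy*np.sign(vy),vx*np.sign(vy))),P.mean(0)
now=vision.get_image("side");pickle.dump(now,open("pics/n.pkl","wb"))
for im in(load()[1],pickle.load(open("pics/h2.pkl","rb"))[1],now):
    print(*ptr(im),"blue",blob(im,*BLUE,(274,246),16)[:2],"yel",blob(im,*YEL,(287,206),10)[:2])
E
python3 ptr.py
```

```text
29 85.11776 [0.521  0.1213] blue (array([nan, nan]), 0) yel (array([nan, nan]), 0)
29 85.11776 [0.521  0.1213] blue (array([274.6667, 246.2754]), 69) yel (array([286.7294, 206.6   ]), 85)
32 80.92296 [0.5237 0.1213] blue (array([276.3939, 244.7576]), 33) yel (array([nan, nan]), 0)h.py:19: RuntimeWarning: Mean of empty slice.
  v,u=np.nonzero(m&k);return np.array([u.mean(),v.mean()]),len(u),np.c_[u,v]
  ret = ret.dtype.type(ret / rcount)
```

To row units: 0.0015 m is 0.03, 1 degrees / 360 = 0.0028.

```bash
python3 nudge.py '[{"ty": 0.03, "yaw": 0.0028, "jaw": 0.01}, {"jaw": 0.01}]' >/dev/null;python3 st.py; python3 nudge.py '[{"ty": 0.03, "yaw": 0.0028, "jaw": 0.01}, {"jaw": 0.01}]'>/dev/null;python3 st.py;python3 ptr.py 2>/dev/null|tail -1
```

```text
r 0.08839367971906302 ang 113.714895865746 toolx 111.09663826854232 Ftool [ 6.9047 -7.086  -3.655 ]
r 0.08843554658317182 ang 113.15794325458288 toolx 110.11913355311316 Ftool [  6.177  -10.7567  -6.7721]
33 79.48677 [0.5229 0.1208] blue (array([277.125, 245.125]), 24) yel (array([nan, nan]), 0)
```

To row units: 0.001 m is 0.02, 0.5 degrees / 360 = 0.0014.

```bash
python3 nudge.py '[{"ty": 0.02, "yaw": 0.0014, "jaw": 0.01}, {"jaw": 0.01}]' >/dev/null;python3 st.py; python3 ptr.py 2>/dev/null|tail -1
```

```text
r 0.08848560031929498 ang 112.90428215937398 toolx 109.64740890193227 Ftool [  5.4303 -13.4654  -7.8897]
34 75.80218 [0.5221 0.1205] blue (array([277.9583, 244.9167]), 24) yel (array([nan, nan]), 0)
```

To row units: -0.03 m is -0.6, -0.01 m is -0.2.

```bash
python3 nudge.py '[{"ty": -0.02, "jaw": 0.01}, {"jaw": 0.03}, {"jaw": 0.045}, {"jaw": 0.045}, {"tz": -0.2, "jaw": 0.045}, {"tz": -0.6, "jaw": 0.045}, {"tz": -0.6, "jaw": 0.045}, {"tz": -0.6, "jaw": 0.045}, {"jaw": 0.045}]' >/dev/null; python3 nudge.py '[{"tx": 0.8, "tz": -0.4, "jaw": 0.045}, {"tx": 0.8, "tz": -0.4, "jaw": 0.045}, {"tx": 0.8, "tz": -0.4, "jaw": 0.045}, {"tx": 0.8, "jaw": 0.045}, {"jaw": 0.045}]' | head -2; python3 ptr.py 2>/dev/null;python3 - <<'E'
from go import *
t=vision.get_image("top");s=pickle.load(open("pics/n.pkl","rb"));pickle.dump(t,open("pics/nt.pkl","wb"))
o,os=pickle.load(open("pics/h2.pkl","rb"))
for n,im in(("top before",o),("top now",t)):
    print(n,"yel",blob(im,*YEL,(269,214),10)[:2],"blue",blob(im,*BLUE,(232,214),16)[:2])
# pin: dark pixels near expected place
g=np.array([.517,.0725,0,np.radians(85)])
for sp in(0,-.05,-.1):
  for n in(1.5,1.6):
    a=2.18-n+sp;P=[.085*np.cos(a),.085*np.sin(a)];print(sp,n,proj(s,T(g,[[*P,.106],[*P,.062]])).ravel(),proj(t,T(g,[[*P,.106]])))
d=(s["pixels"].max(2)<45).astype(np.uint8);nl,l,st,c=cv2.connectedComponentsWithStats(d)
for i in range(1,nl):
    if 15<st[i,4]<400 and 240<c[i,0]<330 and 210<c[i,1]<290:print("side dark",st[i],c[i])
E
```

```text
time_s: 20.1
position: [0.4296, 0.3062, 0.2478]
29 85.11776 [0.521  0.1213] blue (array([nan, nan]), 0) yel (array([nan, nan]), 0)
29 85.11776 [0.521  0.1213] blue (array([274.6667, 246.2754]), 69) yel (array([286.7294, 206.6   ]), 85)
20 81.61724 [0.5246 0.1297] blue (array([261.8571, 245.4286]), 14) yel (array([nan, nan]), 0)
top before yel (array([269.4737, 213.9868]), 76) blue (array([232.1404, 214.0351]), 57)
top now yel (array([269.5065, 214.1818]), 77) blue (array([231.3099, 214.5634]), 71)
0 1.5 [285.3293 247.4355 284.4966 258.2544] [[203.8166 223.0923]]
0 1.6 [282.2934 248.1469 281.5466 258.9664] [[202.5306 221.0367]]
-0.05 1.5 [283.8267 247.8202 283.0364 258.6394] [[203.147  222.0806]]
-0.05 1.6 [280.7338 248.4145 280.0315 259.2343] [[201.9687 219.9634]]
-0.1 1.5 [282.2934 248.1469 281.5466 258.9664] [[202.5306 221.0367]]
-0.1 1.6 [279.1526 248.6221 278.4955 259.4421] [[201.4628 218.8634]]
```

To row units: -0.045 m is -0.9, -0.04 m is -0.8.

```bash
python3 nudge.py '[{"tx": -0.4, "ty": -0.6, "jaw": 0.045}, {"tx": -0.6, "ty": -0.6, "jaw": 0.045}, {"tx": -0.8, "ty": -0.5, "jaw": 0.045}, {"tx": -0.8, "ty": -0.5, "jaw": 0.045}, {"tx": -0.8, "ty": -0.4, "jaw": 0.045}, {"tx": -0.9, "ty": -0.4, "jaw": 0.045}, {"tx": -0.9, "ty": -0.4, "jaw": 0.045}, {"tx": -0.9, "ty": -0.4, "jaw": 0.045}, {"tx": -0.9, "ty": -0.4, "jaw": 0.045}, {"tx": -0.9, "ty": -0.4, "jaw": 0.045}]' |head -2; python3 nudge.py '[{"tx": -0.8, "ty": -0.2, "jaw": 0.045}, {"tx": -0.8, "jaw": 0.045}, {"tx": -0.6, "jaw": 0.045}, {"jaw": 0.045}]' | head -2; python3 ptr.py 2>/dev/null;python3 - <<'E'
from go import *
s=pickle.load(open("pics/n.pkl","rb"))
d=(s["pixels"].max(2)<45).astype(np.uint8);nl,l,st,c=cv2.connectedComponentsWithStats(d)
for i in range(1,nl):
    if 8<st[i,4]<400 and 255<c[i,0]<330 and 220<c[i,1]<275:print("side dark",st[i],c[i])
t=vision.get_image("top");print(blob(t,*YEL,(269,214),10)[:2])
E
```

```text
time_s: 21.2
position: [0.3459, -0.1492, 0.2473]
time_s: 21.6
position: [0.3745, -0.2572, 0.2465]
29 85.11776 [0.521  0.1213] blue (array([nan, nan]), 0) yel (array([nan, nan]), 0)
29 85.11776 [0.521  0.1213] blue (array([274.6667, 246.2754]), 69) yel (array([286.7294, 206.6   ]), 85)
32 75.81654 [0.5215 0.1213] blue (array([276.5441, 242.8824]), 68) yel (array([287.1839, 206.4943]), 87)
side dark [264 246  11   7  35] [268.8286 248.8857]
side dark [276 247   8  18  97] [279.4227 255.4948]
(array([269.5065, 214.1818]), 77)
```

Run:
```python
from go import *
def red(im):
    p=im["pixels"].astype(int);w=np.clip(p[...,0]-np.maximum(p[...,1],p[...,2])-30,0,None).astype(float);return w
a=load()[1];b=pickle.load(open("pics/n.pkl","rb"))
for im in(a,b):
    w=red(im)[250:275,255:290]
    for r in w:print(*[f"{int(x):3d}" if x else "  ." for x in r[3:22]])
    print()
g=np.array([.517,.0725,0,np.radians(85)])
for sp in(0,-.05,-.1,-.15):print(sp,proj(a,T(g+[0,0,0,sp],[[.03,0,.021],[.05,0,.021],[.07,0,.021]])).ravel())
```

```text
.   .   .   .   .   .   .   .   .   .   .   .   .   .   .   .   .   .   .
  .   .   .   .   .   .   .   .   .   .   .   .   .   .   .   .   .   .   .
  .   .   .   .   .   .   .   .   .   .   .  32  87  24   .   .   .   .   .
  .   .   .   .   .   .   .   .   .   .   .  61  91   .   .   .   .   .   .
  .   .   .   .   .   .   .   .   .   .   .  80  43   .   .   .   .   .   .
  .   .   .   .   .   .   .   .   .   .  23  87   .   .   .   .   .   .   .
  .   .   .   .   .   .   .   .   .   .  80  74   .   .   .   .   .   .   .
  .   .   .   .   .   .   .   .   .  31 120  32   .   .   .   .   .   .   .
  .   .   .   .   .   .   .   .   2  91 103   .   .   .   .   .   .   .   .
  .   .   .   .   .   .   .   .   7 118  57   .   .   .   .   .   .   .   .
  .   .   .   .   .   .   .   .  22  94   .   .   .   .   .   .   .   .   .
  .   .   .   .   .   .   .   .  82  71   .   .   .   .   .   .   .   .   .
  .   .   .   .   .   .   .  26  98  18   .   .   .   .   .   .   .   .   .
  .   .   .   .   .   .   .  75  87   .   .   .   .   .   .   .   .   .   .
  .   .   .   .   .   .  25  98  51   
[... 2242 characters left out ...]

  .   .   .   .   .   .   .   .   .   .   .   .   .   .   .   .   .   .   .
  .   .   .   .   .   .   .   .   .   .   .   .   .   .   .   .   .   .   .
  .   .   .   .   .   .   .   .   .   .   .   .   .   .   .   .   .   .   .
  .   .   .   .   .   .   .   .   .   .   .   .   .   .   .   .   .   .   .
  .   .   .   .   .   .   .   .   .   .   .   .   .   .   .   .   .   .   .
  .   .   .   .   .   .   .   .   .   .   .   .   .   .   .   .   .   .   .

0 [269.4326 253.4659 267.2963 258.5755 265.1001 263.8292]
-0.05 [268.943  253.3247 266.4706 258.3338 263.93   263.4815]
-0.1 [268.4629 253.1652 265.6616 258.0608 262.7847 263.0889]
-0.15 [267.9936 252.9877 264.8715 257.7573 261.6674 262.6526]
```

```bash
python3 -c "
from rig import env, vision, probe_bus
print(env.close_job())"
```

```text
the job is handed in; nothing more can be done
None
```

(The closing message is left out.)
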